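# Clean the stand, then draw back a grease gun's follower rod and hold it for the cartridge

## Task

I am about to put a new cartridge into the grease gun, and no grit may get on its rod: take the scraper block, wipe all four loose steel chips off the stand's plate into the gutter along its front (never touch the sharp chips with the gripper itself), and put the scraper back down on the bench clear of the stand. Then pull the gun's T-handled rod out against its spring until the dark groove on the rod lines up with the face of the cap where the rod comes out - not on to the end stop - and finish still holding it there, so that I can load the cartridge. Leave the cartridge, the gun's head and the other things on the bench where they are.

Things in the scene. Friction and masses are not known exactly. Their poses are not given: they have to be found in the camera images.
- stand: the grease gun's bench stand, fixed. Its base is a bare metal plate spanning x -70..70 mm, y -190..240 mm in the stand's axes, top 20 mm above the bench; origin at bench height. -x is its front (robot's) side, with the gutter. The gun's barrel (49 mm thick, cap 54 mm) is strapped along y over the left part (y 35..230 mm), axis over x = 0, 65 mm above the bench
- plate_area (a point): on the plate's top face, 20 mm above the bench, middle of its bare right part, which carries the chips: 140 mm along the stand's x, from y -190 mm to about -25 mm. At stand x 0, y -120 mm
- gutter (a point): on the gutter's floor, 4 mm above the bench, in front of plate_area, at stand x -95, y -120 mm. The open drip gutter runs the plate's full length along its front edge, 50 mm wide inside (stand x -70..-120 mm), with a 4 mm outer wall and end walls as high as the plate's top
- cap_face (a point): centre of the end face of the small boss on the gun's cap (20 mm across) where the rod comes out, 65 mm above the bench, at stand x 0, y 35 mm
- rod (a joint): how far the follower rod is drawn out, in m: 0 fully in (as it starts), growing as it is pulled towards the stand's -y. The groove lies at the boss face at 0.110; the end stop is at 0.135. The inner spring pulls it back in: about 7 N at 0, rising 90 N/m to 17 N at the groove; let go, it springs back in
- handle (a point): centre of the rod's steel T-bar: a round bar 12 mm thick and 86 mm long, level, along the stand's x, across the end of the round 9 mm rod, 65 mm above the bench (45 mm above the plate). At the start it is 52 mm out from the boss face, at the mark 162 mm
- groove (a point): middle of the dark groove, 6 mm wide, turned round the rod: the length mark. It is 162 mm from the bar's centre, hidden inside the cap until drawn out
- scraper_center (a point): centre of the scraper block, a dark hardwood block with a thin screwed steel plate along the foot of its -x face: 30 mm thick (its x; 33 mm over the plate), 110 mm long (its y), 70 mm high, standing on the bench on its 30 x 110 mm foot; the centre is 35 mm above the foot
- chip1_center (a point): centre of a loose flat steel chip, about 22 x 18 mm, 5 mm thick, on the bare right part of the plate
- chip2_center (a point): centre of a loose flat steel chip, about 22 x 18 mm, 5 mm thick, on the bare right part of the plate
- chip3_center (a point): centre of a loose flat steel chip, about 22 x 18 mm, 5 mm thick, on the bare right part of the plate
- chip4_center (a point): centre of a loose flat steel chip, about 22 x 18 mm, 5 mm thick, on the bare right part of the plate
- cartridge: the new grease cartridge, a grey round tube with a paper band, 40 mm across, 132 mm tall, standing on the bench beyond the open end of the barrel; origin under its centre. Leave alone
- head: the gun's unscrewed head lying on the bench behind the barrel: steel skirt, cast block, spout and lever, about 210 x 85 mm, 55 mm high; origin on the bench under the skirt's open face. Leave alone
- wrench: a wrench lying flat at the right, farther out than the scraper; origin under its middle. Leave alone
- tumbler: a black open tumbler, 74 mm across, 150 mm tall; origin under its centre. Leave alone
- offcut: a plain pale timber offcut, 62 x 85 mm, 44 mm high, no steel on it; it lies near the scraper and the two may have changed places; origin under its centre. Leave alone
- bolt: a big hex bolt lying on the bench behind the stand, 70 mm long; origin beside its head, at bench height. Leave alone

How it is judged:
By the outcome, as a careful person would: the job done as asked, in the order asked, and still so for the second after the job is handed in, while the arm keeps its last pose, push and grip.
It also fails if it takes over 72 s, if anything falls off the work surface, if the arm or the gripper's body presses on something with over 40 N, if the wrist force passes 120 N, or if a joint passes its speed limit or range.

## Robot

A 6-joint arm with a two-finger parallel gripper is mounted at the origin on the work surface. World frame = base frame: x ahead of the robot, y to its left, z up, the work surface at z = 0. Lengths are in m, angles in rad, forces in N, time in s.
With the tool pointing down it reaches from about 0.35 to 0.775 m from the base axis. Payload 7.3 kg.
Tool frame: the origin (TCP) lies between the finger pads; the fingertips stand 8 mm ahead of it and the grasp point (between the pads) lies 11 mm behind it (robot.nose_length is the distance from the TCP to the fingertips, in m); z points along the fingers, y is the line along which they close (so a half turn about z gives the same grasp; the last joint's range is limited). The gripper opens to 92 mm and grips with 3 to 60 N. Pads are 19 mm wide; open, the fingers measure 130 mm over their backs; the gripper's body (75 mm by 190 mm) begins 47 mm behind the grasp point.
Start: joints at [1.154, 0.342, 1.524, -0, 1.275, -0.146], TCP at [0.14, 0.506, 0.235] pointing down, gripper open.
Joint ranges: [-2.53, 2.53], [-0.77, 2.02], [0.04, 2.7], [-1, 4.14], [0.28, 2.66], [-3.11, 3.11]. Speed limits (rad/s): [2.57, 2.57, 3.14, 3.14, 3.14, 3.14].

## Interface

Orientations are given as [roll, pitch, yaw] about the fixed x, y, z axes, in that order (R = Rz(yaw) Ry(pitch) Rx(roll)).
In Python, from cell import robot gives the robot as it stands. The module is installed in compiled form; this text tells all that it offers.
- The arm moves only by the shell command python3 -m jog 'ROWS' [FORCE]. ROWS is JSON, a list that holds one entry, the list of rows, each a list of 5 numbers: the gripper's target within -1 to 1 (fully open at 1, half-way at 0, shut at -1), then the shift along the tool's x, y, z in m, then the turn about the tool's z in rad. A call has 1 to 5 rows; each row is the pose to reach, as a shift and turn from the pose commanded when the call began, along the tool's axes at that moment; what a row does not reach only later rows make up. A row lasts 1/12 s, in which the tool goes at most 41.7 mm and 7.16 degrees, less where a joint would pass 70% of its speed; a pose out of reach is approached as far as the arm can. A call with a gripper value outside its range is refused whole. The fingers move at their own pace and stop on an object; FORCE is the grip in N (left out, the last holds). Time passes only in rows, so rows that repeat a pose let the fingers close. It gives the time, the measured TCP pose, the force, the opening and the grip force at its end, in the units of the state.
- robot.observe(): the state, without advancing time (a new reading comes with each control period).
- robot.read_camera(name): name is "scene" or "top" or "wrist"; returns the picture (420x560x3 uint8, red, green, blue); there is no depth.
- robot.camera_model(name): a dict with "camera_matrix" (3x3 intrinsics, pixels), "dist_coeffs" ([k1, k2, p1, p2, k3] as OpenCV has them; the pictures are not rectified), "position" and "attitude" of the camera in the world; the wrist camera has in their place "mount" (4x4, takes a point from camera to tool coordinates, whose origin is the TCP and whose axes are the flange's). Camera axes: x right, y down, z forward; pixel columns grow to the right and rows downward; lengths in m; the calibration is good to about 2 mm. A picture is of the moment at which its call begins: read the wrist's pose just before it. camera_model takes no time and is no camera call.
- robot.hand_in(): hands the job in; it is judged then, once.
The state is a dict: "time": time; "qpos": joint angles; "qvel": joint speeds; "joint_efforts": joint torques, N m; "tool_pos": TCP position; "tool_rot": TCP orientation; "contact_force": force on the tool from outside, world axes, zero at the start; "torque": the same for the moment, N m; "opening": finger opening in m; "grip_force": force on a finger pad.
Only numpy, scipy, OpenCV 4.12 (cv2) and the standard library are available. Lean on these libraries where they do the work, as an engineer would, in place of code of your own. Each camera call takes 0.05 s, during which the arm holds its last target. There are 200 camera calls.

## Working session

There is one attempt and no reset: what is moved stays moved. The work goes in short steps, Python scripts to look and compute and a shell command to move; the robot and the scene stay as the last step left them, time stands still between calls to the robot, and variables do not carry over. Pictures are saved under pics/ and viewed, at most 10 in all, crops included, and the job is handed in when it is done.

```bash
mkdir -p pics
cat > h.py <<'E'
import numpy as np, cv2
from cell import robot
from scipy.spatial.transform import Rotation as R
def cam(name):
    m=robot.camera_model(name);K=np.array(m["camera_matrix"]);d=np.array(m["dist_coeffs"])
    if "mount" in m:
        s=robot.observe();T=np.eye(4);T[:3,:3]=R.from_euler('xyz',s["tool_rot"]).as_matrix();T[:3,3]=s["tool_pos"]
        T=T@np.array(m["mount"]);return K,d,T[:3,:3],T[:3,3]
    a=np.array(m["attitude"]);Rm=a if a.shape==(3,3) else R.from_euler('xyz',a).as_matrix()
    return K,d,Rm,np.array(m["position"])
def ray(c,uv,z):
    K,d,Rm,p=c;n=cv2.undistortPoints(np.array(uv,float).reshape(-1,1,2),K,d).reshape(-1,2)
    v=np.c_[n,np.ones(len(n))]@Rm.T
    return p+v*((z-p[2])/v[:,2])[:,None]
def proj(c,P):
    K,d,Rm,p=c;q=(np.array(P,float).reshape(-1,3)-p)@Rm
    return cv2.projectPoints(q,np.zeros(3),np.zeros(3),K,d)[0].reshape(-1,2)
def shot(name,f):
    c=cam(name);im=robot.read_camera(name)[:,:,::-1].copy();cv2.imwrite('pics/'+f,im);return c,im
E
python3 - <<'E'
from h import *
print(robot.camera_model("top"));print(robot.observe())
a=shot("top","top0.png");b=shot("scene","scene0.png")
print(a[0][2],a[0][3])
E
```

```text
{'camera_matrix': array([[511.90585385,   0.        , 284.04306671],
       [  0.        , 511.90585385, 203.83278677],
       [  0.        ,   0.        ,   1.        ]]), 'dist_coeffs': array([0.00868141, 0.        , 0.        , 0.        , 0.        ]), 'position': array([0.29775769, 0.06657404, 1.43781805]), 'attitude': array([-2.99820321e+00,  1.42673097e-03, -1.55400094e+00])}
{'time': 0.0, 'qpos': array([ 1.15398809e+00,  3.42737874e-01,  1.52503498e+00, -1.51341419e-05,
        1.27539380e+00, -1.46012454e-01]), 'qvel': array([-7.12334828e-04, -8.78537896e-05,  1.74314752e-03, -6.14446079e-04,
        7.36518620e-04, -3.47981813e-04]), 'joint_efforts': array([-1.22780824e-03, -4.31250894e+01, -2.44218117e+01,  7.16584269e-02,
        5.59301418e-02, -7.92515084e-05]), 'tool_pos': array([0.14026109, 0.50549902, 0.23403082]), 'tool_rot': array([-3.14003329e+00, -2.14691407e-04,  2.87080112e+00]), 'contact_force': array([ 0.32688745,  0.46403178, -0.84815484]), 'torque': array([ 0.01972942, -0.06202542,  0.0797701 ]), 'grip_force': 0.0, 'opening': 0.09159552216277815}
[[ 0.01679458 -0.98960117  0.14285472]
 [-0.99985794 -0.01641839  0.00381181]
 [-0.00142673 -0.14289844 -0.98973633]] [0.29775769 0.06657404 1.43781805]
```

View pics/top0.png

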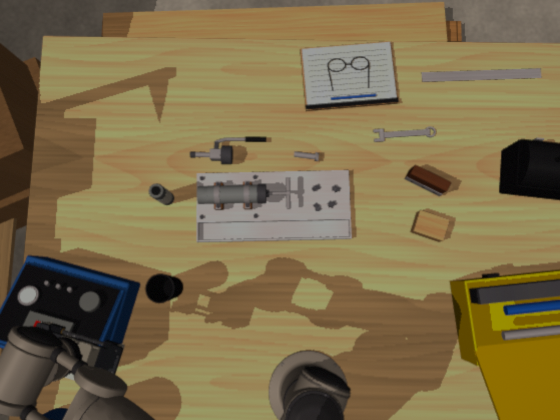

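View pics/scene0.png

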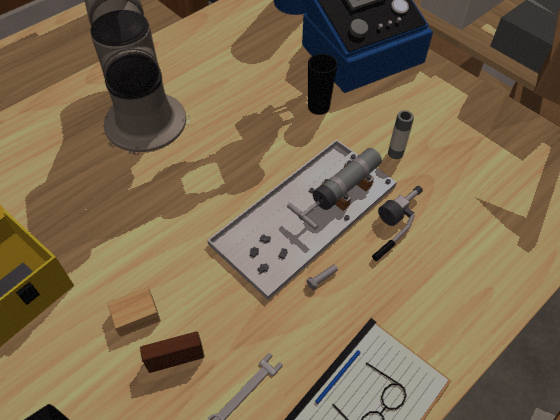

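The top view shows the stand at about (197–351, 171–241), with four chips near (316–335, 187–207) and the T-bar near (289,192). The scraper (dark) is at (429,180), the offcut at (431,225) and the wrench at (404,133). Next I'll zoom in to measure.

Run:
```python
from h import *
im=cv2.imread('pics/top0.png')
c=im[155:255,190:460];cv2.imwrite('pics/z0.png',cv2.resize(c,None,fx=2.96,fy=2.96,interpolation=cv2.INTER_CUBIC))
ct=cam("top")
hsv=cv2.cvtColor(im,cv2.COLOR_BGR2HSV)
# stand: low saturation region
m=((hsv[:,:,1]<45)&(hsv[:,:,2]>60)).astype(np.uint8)*255
m[:165]=0;m[250:]=0;m[:,:185]=0;m[:,365:]=0
m=cv2.morphologyEx(m,cv2.MORPH_CLOSE,np.ones((9,9)));m=cv2.morphologyEx(m,cv2.MORPH_OPEN,np.ones((9,9)))
cs=max(cv2.findContours(m,0,1)[0],key=cv2.contourArea);r=cv2.minAreaRect(cs);b=cv2.boxPoints(r)
print(r,b);P=ray(ct,b,0.02);print(P.round(4))
for i in range(4):print(np.linalg.norm(P[i]-P[i-1]),np.arctan2(*(P[i]-P[i-1])[[1,0]]))
# chips
g=im[:,:,2].astype(int)
mm=np.zeros_like(m);mm[178:218,305:346]=(g[178:218,305:346]<110)*255
n,l,s,cc=cv2.connectedComponentsWithStats(mm)
for i in range(1,n):
  if s[i,4]>8: print('chip',s[i],cc[i],ray(ct,cc[i],0.025)[0].round(4))
# scraper dark
mm=np.zeros_like(m);mm[155:205,395:465]=(g[155:205,395:465]<110)*255
n,l,s,cc=cv2.connectedComponentsWithStats(mm);i=1+np.argmax(s[1:,4]);print(s[i],cc[i])
```

```text
((273.0469970703125, 205.66201782226562), (68.78810119628906, 153.59413146972656), 88.75463104248047) [[195.52054 172.9452 ]
 [349.0784  169.60698]
 [350.57346 238.37883]
 [197.0156  241.71706]]
[[ 0.5863  0.3234  0.02  ]
 [ 0.6031 -0.11    0.02  ]
 [ 0.4088 -0.1139  0.02  ]
 [ 0.3924  0.3112  0.02  ]]
0.19428049341087403 0.06281569013396376
0.4336950846443025 -1.5321104772080925
0.19437752934022198 -3.121647431136157
0.42536505543017494 1.609201334685712
chip [312 184   9   7  41] [315.95121951 187.31707317] [ 0.5499 -0.0166  0.025 ]
chip [332 185   9   7  44] [335.68181818 188.18181818] [ 0.5484 -0.0718  0.025 ]
chip [328 201   9   7  43] [331.62790698 203.55813953] [ 0.5047 -0.0606  0.025 ]
chip [313 203   8   8  44] [316.90909091 206.59090909] [ 0.4954 -0.0197  0.025 ]
[405 165  53  31 941] [429.96811902 179.4250797 ]
```

View pics/z0.png

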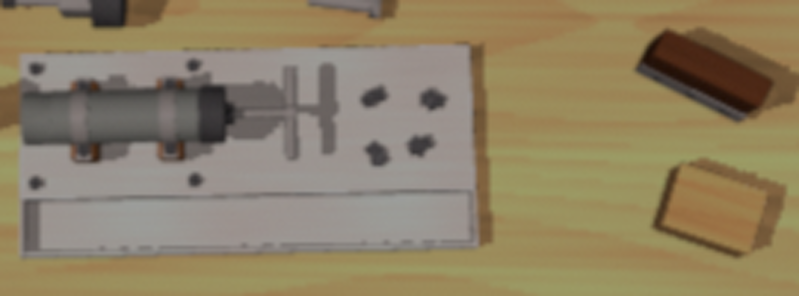

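Zoom: the bare plate's corners are at zoom (470,45), (22,57) and (478,246), and the gutter line runs (22,199)–(470,190). The scraper's top face is roughly (665,30)–(773,83), with its steel strip on the robot side from (638,70) to (742,120). I'll work out a stand frame and a rough scraper pose, then look at the scraper from closer in.

Run:
```python
from h import *
ct=cam("top")
z=lambda *p:np.array(p,float)/2.96+[190,155]-0.33
C=ray(ct,z((470,45),(22,57),(22,257),(477,246)),0.02)   # BR BL FL FR
S=np.array([[70,-190],[70,240],[-124,240],[-124,-190]])/1e3
# rigid fit
a=S-S.mean(0);b=C[:,:2]-C[:,:2].mean(0)
th=np.arctan2((a[:,0]*b[:,1]-a[:,1]*b[:,0]).sum(),(a*b).sum())
Rm=np.array([[np.cos(th),-np.sin(th)],[np.sin(th),np.cos(th)]]);t=C[:,:2].mean(0)-Rm@S.mean(0)
print('stand',t,th,'res',((S@Rm.T+t-C[:,:2])*1e3).round(1))
for p in [(315.95,187.32),(335.7,188.2),(331.6,203.6),(316.9,206.6)]:
  print('chip stand',((ray(ct,p,0.0225)[0,:2]-t)@Rm*1e3).round(1))
print('bar',((ray(ct,z((291,67),(291,158)),0.065)[:,:2]-t)@Rm*1e3).round(1))
print('scraper foot',ray(ct,z((638,70),(742,120)),0.0)[:,:2],'top',ray(ct,z((665,30),(773,83)),0.07)[:,:2])
np.savez('stand.npz',t=t,th=th)
s=robot.observe();Rt=R.from_euler('xyz',s["tool_rot"]).as_matrix()
for w in [(0.45,0.15,0.25),(0.58,-0.3,0.25)]: print((Rt.T@(np.array(w)-s["tool_pos"])).round(3))
print(robot.camera_model("wrist"))
```

```text
stand [0.52536754 0.07787707] 0.04143827267061806 res [[ 0.9 -0.8]
 [ 1.8  1.8]
 [-1.5  1.6]
 [-1.1 -2.5]]
chip stand [ 21.  -95.5]
chip stand [  17.1 -150.8]
chip stand [ -26.2 -137.7]
chip stand [-33.6 -96.4]
bar [[ 43.2 -17.3]
 [-41.5 -15.2]]
scraper foot [[ 0.58464123 -0.27266025]
 [ 0.53740207 -0.371505  ]] top [[ 0.60859684 -0.2816108 ]
 [ 0.56055723 -0.37943106]]
[-0.394 -0.26  -0.016]
[-0.639 -0.659 -0.015]
{'camera_matrix': array([[289.26350144,   0.        , 278.16923439],
       [  0.        , 289.26350144, 216.5704587 ],
       [  0.        ,   0.        ,   1.        ]]), 'dist_coeffs': array([0.01578773, 0.        , 0.        , 0.        , 0.        ]), 'mount': array([[ 3.19339501e-04, -9.62803838e-01, -2.70201162e-01,
         7.09034417e-02],
       [ 9.99999805e-01,  1.62622319e-04,  6.02388399e-04,
        -1.41194413e-03],
       [-5.36041123e-04, -2.70201302e-01,  9.62803702e-01,
        -1.49878934e-01],
       [ 0.00000000e+00,  0.00000000e+00,  0.00000000e+00,
         1.00000000e+00]])}
```

```bash
python3 -m jog '[[[1,-0.034,-0.022,-0.001,0],[1,-0.068,-0.044,-0.003,0],[1,-0.102,-0.066,-0.004,0],[1,-0.136,-0.088,-0.005,0],[1,-0.17,-0.11,-0.006,0]]]'
python3 -m jog '[[[1,-0.224,-0.15,-0.01,0],[1,-0.224,-0.15,-0.01,0],[1,-0.224,-0.15,-0.01,0],[1,-0.224,-0.15,-0.01,0],[1,-0.224,-0.15,-0.01,0]]]'
```

```text
time: 0.52
tool_pos: [0.2754, 0.3528, 0.2405]
tool_rot: [-3.141, -0.0, 2.872]
contact_force: [-0.0, 0.8, -0.4]
opening: 0.0916
grip_force: 0.0
time: 0.93
tool_pos: [0.4112, 0.1947, 0.2484]
tool_rot: [3.142, -0.0, 2.871]
contact_force: [1.1, 0.4, 0.7]
opening: 0.0916
grip_force: 0.0
```

```bash
for_=1
python3 -m jog '[[[1,-0.1,-0.154,0,0],[1,-0.1,-0.154,0,0],[1,-0.1,-0.154,0,0],[1,-0.1,-0.154,0,0],[1,-0.1,-0.154,0,0]]]' >/dev/null
python3 -m jog '[[[1,-0.1,-0.154,0,0],[1,-0.1,-0.154,0,0],[1,-0.1,-0.154,0,0],[1,-0.1,-0.154,0,0],[1,-0.1,-0.154,0,0]]]' >/dev/null
python3 -m jog '[[[1,-0.1,-0.154,0,0],[1,-0.1,-0.154,0,0],[1,-0.1,-0.154,0,0],[1,-0.1,-0.154,0,0],[1,-0.1,-0.154,0,0]]]' 
python3 -m jog '[[[1,0,0,0,0.12],[1,0,0,0,0.24],[1,0,0,0,0.36],[1,0,0,0,0.48],[1,0,0,0,0.6]]]' >/dev/null
python3 -m jog '[[[1,0,0,0,0.12],[1,0,0,0,0.24],[1,0,0,0,0.36],[1,0,0,0,0.48],[1,0,0,0,0.6]]]' >/dev/null
python3 -m jog '[[[1,0,0,0,0.12],[1,0,0,0,0.24],[1,0,0,0,0.36],[1,0,0,0,0.48],[1,0,0,0,0.545]]]'
python3 - <<'E'
from h import *
c,im=shot("wrist","w1.png")
print(proj(c,[[.577,-.33,.07],[.577,-.33,0.0]]))
E
```

```text
time: 2.18
tool_pos: [0.5759, -0.3338, 0.2468]
tool_rot: [-3.141, -0.001, 2.868]
contact_force: [-0.0, -0.2, -0.3]
opening: 0.092
grip_force: 0.0
time: 3.43
tool_pos: [0.5758, -0.3288, 0.2477]
tool_rot: [-3.14, -0.0, 1.12]
contact_force: [-0.1, -0.4, -0.3]
opening: 0.0916
grip_force: 0.0
[[278.02723716 200.35564281]
 [278.16783154 189.45652686]]
```

View pics/w1.png

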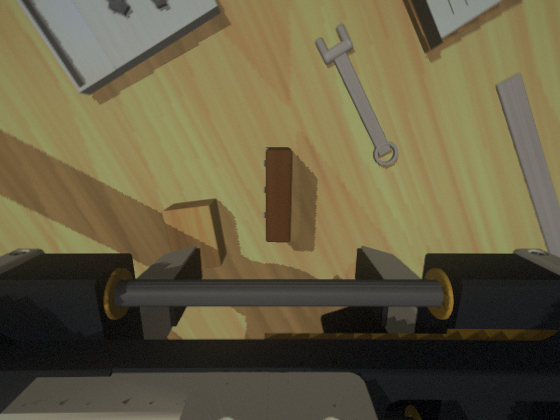

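The wrist view shows the scraper nearly upright in the picture, spanning (266–292, 148–242), with steel screws on its left side at x≈265. I'll measure its top face.

Run:
```python
from h import *
c=cam("wrist");im=cv2.imread('pics/w1.png');hsv=cv2.cvtColor(im,cv2.COLOR_BGR2HSV)
sub=im[140:255,255:305].astype(int)
print(im[190,255:305:2].tolist())
m=np.zeros(im.shape[:2],np.uint8);h=hsv[140:255,250:310]
m[140:255,250:310]=((h[:,:,0]<13)&(h[:,:,1]>120)&(h[:,:,2]<130))*255
m=cv2.morphologyEx(m,cv2.MORPH_OPEN,np.ones((3,3)))
cs=max(cv2.findContours(m,0,1)[0],key=cv2.contourArea);r=cv2.minAreaRect(cs);b=cv2.boxPoints(r);print(r,b)
P=ray(c,b,0.07);print(P[:,:2],[np.linalg.norm(P[i]-P[i-1]) for i in range(4)])
s=robot.observe();Rt=R.from_euler('xyz',s["tool_rot"]).as_matrix()
print(((P-s["tool_pos"])@Rt*1e3).round(1),((P.mean(0)-s["tool_pos"])@Rt*1e3).round(1))
```

```text
[[87, 137, 148], [90, 139, 150], [91, 141, 149], [91, 141, 151], [82, 124, 137], [51, 60, 70], [30, 52, 82], [31, 55, 82], [33, 58, 85], [28, 54, 82], [32, 55, 82], [29, 52, 78], [30, 53, 80], [34, 57, 82], [33, 55, 82], [30, 51, 80], [28, 50, 78], [30, 52, 75], [40, 64, 80], [58, 88, 111], [57, 88, 109], [57, 88, 109], [57, 89, 109], [56, 87, 109], [54, 83, 105]]Traceback (most recent call last):
  File "<stdin>", line 8, in <module>
ValueError: max() iterable argument is empty
```

Run:
```python
from h import *
c=cam("wrist");im=cv2.imread('pics/w1.png')
m=np.zeros(im.shape[:2],np.uint8);h=im[140:255,262:310].astype(int)
m[140:255,262:310]=((h[:,:,2]<97)&(h[:,:,2]-h[:,:,0]>30))*255
m=cv2.morphologyEx(m,cv2.MORPH_OPEN,np.ones((3,3)))
cs=max(cv2.findContours(m,0,1)[0],key=cv2.contourArea);r=cv2.minAreaRect(cs);b=cv2.boxPoints(r);print(r,b)
P=ray(c,b,0.07);print(P[:,:2],[np.linalg.norm(P[i]-P[i-1]) for i in range(4)])
s=robot.observe();Rt=R.from_euler('xyz',s["tool_rot"]).as_matrix()
print(((P-s["tool_pos"])@Rt*1e3).round(1),((P.mean(0)-s["tool_pos"])@Rt*1e3).round(1))
```

```text
((279.0, 194.0), (94.0, 26.0), 90.0) [[266. 147.]
 [292. 147.]
 [292. 241.]
 [266. 241.]]
[[ 0.59136478 -0.27018247]
 [ 0.61711702 -0.28269142]
 [ 0.57028017 -0.38238543]
 [ 0.54208789 -0.36871889]] [np.float64(0.11017095295484036), np.float64(0.028629555500891486), np.float64(0.11014802352928378), np.float64(0.03133016502021754)]
[[ 59.4 -11.4 177.8]
 [ 59.4  17.2 177.8]
 [-50.7  18.7 177.7]
 [-50.8 -12.6 177.8]] [  4.3   3.  177.8]
```

```bash
python3 -m jog '[[[0.3,0.004,0.003,0.03,0],[0.3,0.004,0.003,0.07,0],[0.3,0.004,0.003,0.11,0],[0.3,0.004,0.003,0.14,0],[0.3,0.004,0.003,0.15,0]]]'
python3 -m jog '[[[0.3,0,0,0.02,0],[0.3,0,0,0.04,0],[0.3,0,0,0.055,0],[0.3,0,0,0.061,0],[0.3,0,0,0.061,0]]]' 
python3 -m jog '[[[-1,0,0,0,0],[-1,0,0,0,0],[-1,0,0,0,0],[-1,0,0,0,0],[-1,0,0,0,0]]]' 40
python3 -m jog '[[[-1,0,0,0,0],[-1,0,0,0,0],[-1,0,0,0,0]]]' 40
```

```text
time: 3.9
tool_pos: [0.5777, -0.3247, 0.0924]
tool_rot: [-3.132, -0.002, 1.127]
contact_force: [-1.2, 0.3, 0.2]
opening: 0.063
grip_force: 0.0
time: 4.32
tool_pos: [0.5801, -0.3263, 0.0366]
tool_rot: [-3.14, -0.0, 1.126]
contact_force: [0.6, 0.4, -0.5]
opening: 0.0597
grip_force: 0.0
time: 4.73
tool_pos: [0.5803, -0.3266, 0.0382]
tool_rot: [3.142, 0.0, 1.126]
contact_force: [-2.1, 0.7, 0.7]
opening: 0.0309
grip_force: 0.9
time: 4.98
tool_pos: [0.5803, -0.3266, 0.0381]
tool_rot: [3.141, 0.0, 1.126]
contact_force: [-2.6, 1.7, 5.9]
opening: 0.0297
grip_force: 40.0
```

```bash
python3 -m jog '[[[-1,0,0,-0.02,0],[-1,0,0,-0.05,0],[-1,0,0,-0.08,0],[-1,0,0,-0.1,0],[-1,0,0,-0.1,0]]]'
python3 -m jog '[[[-1,0,0,0,-0.12],[-1,0,0,0,-0.24],[-1,0,0,0,-0.36],[-1,0,0,0,-0.46],[-1,0,0,0,-0.486]]]'
python3 -m jog '[[[-1,0.03,0.002,0,0],[-1,0.06,0.004,0,0],[-1,0.09,0.006,0,0],[-1,0.12,0.007,0,0],[-1,0.142,0.0085,0,0]]]'
python3 -m jog '[[[-1,0.04,0.002,0,0],[-1,0.07,0.004,0,0],[-1,0.1,0.006,0,0],[-1,0.13,0.007,0,0],[-1,0.142,0.0085,0,0]]]'
python3 -m jog '[[[-1,0,0,0,0],[-1,0,0,0,0]]]'
python3 - <<'E'
from h import *
z=np.load('stand.npz');t,th=z['t'],z['th'];s=robot.observe()
Rm=np.array([[np.cos(th),-np.sin(th)],[np.sin(th),np.cos(th)]]);print((s["tool_pos"][:2]-t)@Rm,s["tool_pos"][2],s["tool_rot"])
shot("wrist","w2.png")
E
```

```text
time: 5.4
tool_pos: [0.5826, -0.328, 0.1425]
tool_rot: [3.133, 0.001, 1.126]
contact_force: [-0.0, 0.1, -0.5]
opening: 0.0301
grip_force: 40.0
time: 5.82
tool_pos: [0.5798, -0.3261, 0.1353]
tool_rot: [-3.14, -0.002, 1.617]
contact_force: [0.2, 0.1, -2.6]
opening: 0.0299
grip_force: 40.0
time: 6.23
tool_pos: [0.5821, -0.1816, 0.1355]
tool_rot: [-3.139, -0.002, 1.613]
contact_force: [0.8, 0.1, -2.3]
opening: 0.0298
grip_force: 40.0
time: 6.65
tool_pos: [0.5846, -0.0381, 0.1357]
tool_rot: [-3.139, -0.002, 1.614]
contact_force: [0.0, 0.6, -1.3]
opening: 0.0299
grip_force: 40.0
time: 6.82
tool_pos: [0.5855, -0.0419, 0.1364]
tool_rot: [-3.14, 0.0, 1.613]
contact_force: [-0.0, -0.4, -1.5]
opening: 0.0299
grip_force: 40.0
[ 0.05512437 -0.12215262] 0.13640625527912234 [-3.14031813e+00  1.24767377e-04  1.61337046e+00]
```

View pics/w2.png

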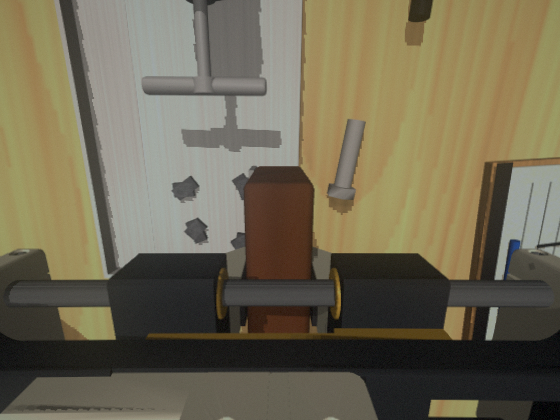

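The wrist view shows the block at (246–312, 168–335). The front chips are at (185,188) and (196,230), the back chips are partly hidden at about (241,183) and (239,240), and the T-bar's centre is at (204,86). I'll check this against the stand frame.

Run:
```python
from h import *
z=np.load('stand.npz');t,th=z['t'],z['th'];c=cam("wrist")
Rm=np.array([[np.cos(th),-np.sin(th)],[np.sin(th),np.cos(th)]])
f=lambda uv,h:((ray(c,uv,h)[:,:2]-t)@Rm*1e3).round(1)
print('chips',f([(185,188),(196,230),(241,183)],.0225).tolist(),'bar',f([(143,86),(267,86),(204,86)],.065).tolist())
print('back edge',f([(301,20),(299,150)],.02).tolist())
im=cv2.imread('pics/w2.png')
for r in (60,150): print(im[r,60:150:2,1].tolist())
```

```text
chips [[-29.3, -98.9], [-22.3, -139.7], [22.4, -94.2]] bar [[-38.3, -19.1], [48.7, -18.8], [4.4, -18.9]]
back edge [[74.7, 36.1], [75.2, -64.8]]
[143, 146, 147, 150, 151, 84, 66, 62, 61, 63, 60, 91, 105, 126, 152, 150, 154, 150, 150, 147, 152, 148, 148, 152, 152, 151, 151, 150, 152, 153, 153, 152, 157, 151, 155, 155, 154, 164, 163, 161, 161, 163, 163, 164, 165]
[140, 141, 141, 145, 149, 150, 148, 149, 155, 158, 156, 159, 160, 103, 67, 65, 68, 68, 69, 109, 138, 156, 156, 155, 153, 157, 157, 160, 154, 159, 157, 162, 159, 159, 163, 162, 160, 161, 154, 161, 164, 159, 165, 170, 169]
```

```bash
python3 -m jog '[[[-1,0,0.011,0,0],[-1,0,0.011,0.02,0],[-1,0,0.011,0.04,0],[-1,0,0.011,0.055,0],[-1,0,0.011,0.062,0]]]'
python3 -m jog '[[[-1,0,0,0.005,0],[-1,0,0,0.01,0],[-1,0,0,0.014,0],[-1,0,0,0.0155,0],[-1,0,0,0.0155,0]]]'
python3 -m jog '[[[-1,0,0,0,0],[-1,0,0,0,0]]]'
```

```text
time: 7.28
tool_pos: [0.5954, -0.0432, 0.0728]
tool_rot: [-3.138, -0.001, 1.61]
contact_force: [-0.1, 0.3, -2.9]
opening: 0.03
grip_force: 40.0
time: 7.7
tool_pos: [0.5969, -0.0418, 0.0601]
tool_rot: [3.141, 0.0, 1.612]
contact_force: [-0.1, 0.6, -2.9]
opening: 0.0296
grip_force: 40.0
time: 7.87
tool_pos: [0.5971, -0.0416, 0.0605]
tool_rot: [3.14, 0.0, 1.612]
contact_force: [0.9, 0.5, -2.3]
opening: 0.0301
grip_force: 40.0
```

```bash
python3 -m jog '[[[-1,0,0,0.0015,0],[-1,0,-0.008,0.0015,0],[-1,0,-0.016,0.0015,0],[-1,0,-0.024,0.0015,0],[-1,0,-0.032,0.0015,0]]]'
python3 -m jog '[[[-1,0,-0.008,0,0],[-1,0,-0.016,0,0],[-1,0,-0.024,0,0],[-1,0,-0.032,0,0],[-1,0,-0.04,0,0]]]'
python3 -m jog '[[[-1,0,-0.008,0,0],[-1,0,-0.016,0,0],[-1,0,-0.024,0,0],[-1,0,-0.032,0,0],[-1,0,-0.04,0,0]]]'
python3 -m jog '[[[-1,0,-0.006,0,0],[-1,0,-0.012,0,0],[-1,0,-0.018,0,0],[-1,0,-0.025,0,0],[-1,0,-0.025,0,0]]]'
python3 - <<'E'
from h import *
shot("wrist","w3.png")
E
```

```text
time: 8.28
tool_pos: [0.5635, -0.0429, 0.0585]
tool_rot: [-3.141, -0.0, 1.612]
contact_force: [0.1, 0.1, -2.0]
opening: 0.0298
grip_force: 40.0
time: 8.7
tool_pos: [0.5241, -0.0446, 0.0585]
tool_rot: [3.141, -0.0, 1.612]
contact_force: [0.2, -0.3, -1.8]
opening: 0.0299
grip_force: 40.0
time: 9.12
tool_pos: [0.4841, -0.0463, 0.0585]
tool_rot: [3.141, -0.0, 1.612]
contact_force: [-0.7, -0.2, -2.5]
opening: 0.0299
grip_force: 40.0
time: 9.53
tool_pos: [0.4606, -0.0475, 0.0598]
tool_rot: [3.138, 0.001, 1.612]
contact_force: [1.7, 1.2, 7.6]
opening: 0.0297
grip_force: 40.0
```

View pics/w3.png

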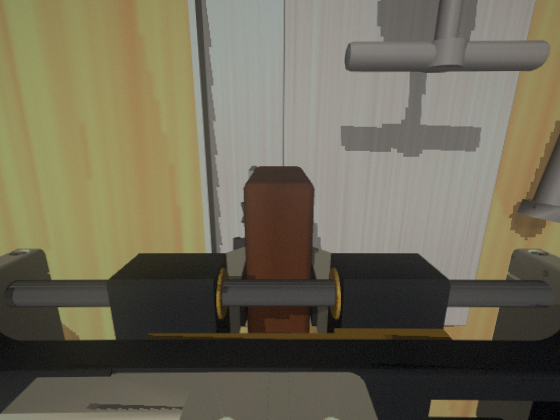

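The block has reached the gutter, and dark chip edges show at (240–253, 170–245) beside it. The upward force is about 10 N, so something may be propped under the foot. I'll lift a little and look.

```bash
python3 -m jog '[[[-1,0,0,-0.01,0],[-1,0,0,-0.03,0],[-1,0,0.03,-0.06,0],[-1,0,0.07,-0.06,0],[-1,0,0.08,-0.06,0]]]'
python3 -m jog '[[[-1,0,0,0,0],[-1,0,0,0,0]]]'
python3 - <<'E'
from h import *
shot("wrist","w4.png")
c,im=shot("top","t4.png")
E
```

```text
time: 10.0
tool_pos: [0.5455, -0.0445, 0.121]
tool_rot: [3.132, 0.002, 1.612]
contact_force: [-0.2, 0.1, -2.7]
opening: 0.0297
grip_force: 40.0
time: 10.17
tool_pos: [0.5388, -0.0438, 0.1176]
tool_rot: [-3.139, -0.001, 1.612]
contact_force: [-0.8, -0.3, -2.6]
opening: 0.0297
grip_force: 40.0
```

View pics/w4.png

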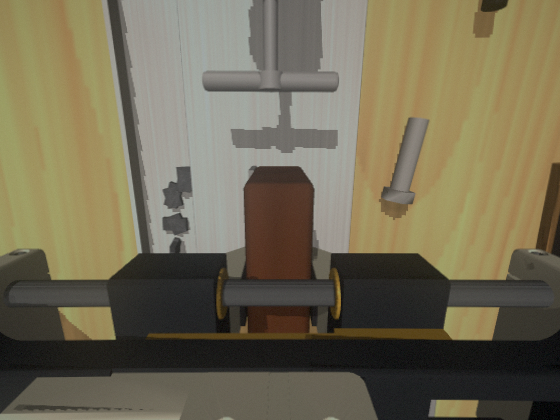

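Four dark pieces lie along the gutter edge at (175–190, 170–250). The one at (183,178) may be straddling the edge, so I'll back off for an unobstructed close view.

```bash
python3 -m jog '[[[-1,-0.03,-0.01,0,0],[-1,-0.06,-0.03,0,0],[-1,-0.09,-0.06,0,0],[-1,-0.12,-0.08,0,0],[-1,-0.12,-0.08,0,0]]]'
python3 -m jog '[[[-1,0,0,0,0],[-1,0,0,0,0]]]'
python3 - <<'E'
from h import *
z=np.load('stand.npz');t,th=z['t'],z['th']
Rm=np.array([[np.cos(th),-np.sin(th)],[np.sin(th),np.cos(th)]])
c,im=shot("wrist","w5.png")
S=np.array([[-124,-190],[-124,-40],[70,-190],[70,-40]])/1e3@Rm.T+t
p=proj(c,np.c_[S,[.02]*4]);print(p.round())
u0,v0=np.maximum(p.min(0)-8,0).astype(int);u1,v1=(p.max(0)+8).astype(int)
v1=min(v1,240);cr=im[v0:v1,u0:u1];k=min(790/cr.shape[1],590/cr.shape[0]);print(u0,v0,k,cr.shape)
cv2.imwrite('pics/w5c.png',cv2.resize(cr,None,fx=k,fy=k,interpolation=cv2.INTER_CUBIC))
E
```

```text
time: 10.68
tool_pos: [0.4603, -0.171, 0.1181]
tool_rot: [-3.138, 0.0, 1.607]
contact_force: [0.5, 0.1, -2.2]
opening: 0.0301
grip_force: 40.0
time: 10.85
tool_pos: [0.4641, -0.1669, 0.1185]
tool_rot: [-3.141, -0.001, 1.611]
contact_force: [0.3, 0.3, -2.8]
opening: 0.0299
grip_force: 40.0
[[214. 159.]
 [200. -62.]
 [445. 158.]
 [481. -64.]]
191 0 2.65993265993266 (166, 297, 3)
```

View pics/w5c.png

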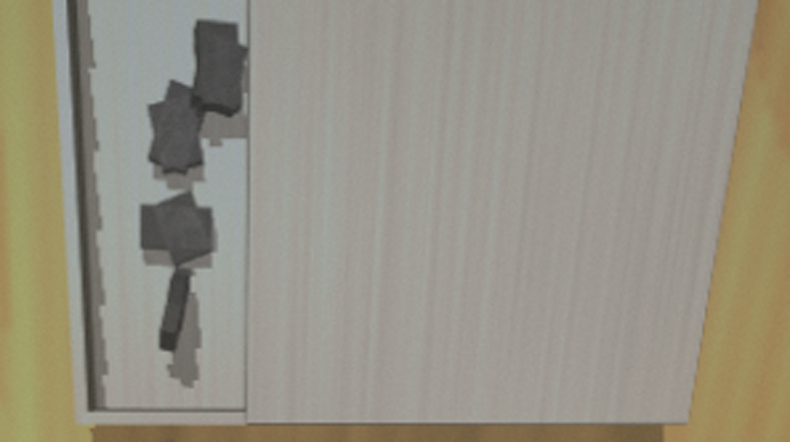

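All four chips are now in the gutter, left of the plate edge at zoom x≈246: two flat, one on edge and one leaning. The plate is bare. I'll put the scraper down on the bench to the right, clear of the stand.

```bash
python3 -m jog '[[[-1,-0.025,0.026,0,0],[-1,-0.05,0.052,0,0],[-1,-0.075,0.078,0,0],[-1,-0.1,0.104,0,0],[-1,-0.108,0.112,0,0]]]'
python3 -m jog '[[[-1,0,0,0.01,0],[-1,0,0,0.03,0],[-1,0,0,0.05,0],[-1,0,0,0.065,0],[-1,0,0,0.072,0]]]'
python3 -m jog '[[[-1,0,0,0.003,0],[-1,0,0,0.006,0],[-1,0,0,0.0075,0],[-1,0,0,0.0075,0],[-1,0,0,0.0075,0]]]'
```

```text
time: 11.32
tool_pos: [0.5849, -0.2721, 0.1181]
tool_rot: [3.139, 0.002, 1.613]
contact_force: [-2.2, 0.5, -2.4]
opening: 0.0296
grip_force: 40.0
time: 11.73
tool_pos: [0.5793, -0.2674, 0.0431]
tool_rot: [-3.137, -0.004, 1.614]
contact_force: [0.4, 0.7, -2.6]
opening: 0.0301
grip_force: 40.0
time: 12.15
tool_pos: [0.5815, -0.2706, 0.0397]
tool_rot: [3.14, 0.001, 1.612]
contact_force: [-0.5, -0.1, -3.2]
opening: 0.0298
grip_force: 40.0
```

```bash
python3 -m jog '[[[-1,0,0,0.001,0],[-1,0,0,0.002,0],[-1,0,0,0.002,0]]]'
python3 -m jog '[[[0.4,0,0,0,0],[0.4,0,0,0,0],[0.4,0,0,0,0],[0.4,0,0,0,0],[0.4,0,0,0,0]]]'
python3 -m jog '[[[0.4,0,0,-0.02,0],[0.4,0,0,-0.05,0],[0.4,0,0,-0.09,0],[0.4,0,0,-0.13,0],[0.4,0,0,-0.16,0]]]'
python3 - <<'E'
from h import *
c,im=shot("wrist","w6.png")
z=np.load('stand.npz');t,th=z['t'],z['th']
Rm=np.array([[np.cos(th),-np.sin(th)],[np.sin(th),np.cos(th)]])
w=t+Rm@np.array([-0.022+.003,-0.018-0.03]) 
s=robot.observe();print(w,s["tool_pos"],s["qpos"])
E
```

```text
time: 12.4
tool_pos: [0.5816, -0.2708, 0.0381]
tool_rot: [3.14, 0.001, 1.612]
contact_force: [-0.7, 0.3, 3.9]
opening: 0.0299
grip_force: 40.0
time: 12.82
tool_pos: [0.5811, -0.2705, 0.0368]
tool_rot: [-3.142, -0.0, 1.612]
contact_force: [0.3, 0.4, 0.8]
opening: 0.0586
grip_force: 0.0
time: 13.23
tool_pos: [0.5816, -0.2707, 0.2004]
tool_rot: [3.139, 0.002, 1.612]
contact_force: [0.4, -0.6, 0.5]
opening: 0.0643
grip_force: 0.0
[0.50837232 0.02913117] [ 0.58376097 -0.27200335  0.20676644] [-5.55020067e-01  5.76463432e-01  1.22060085e+00  1.52699458e-04
  1.33141943e+00 -5.96133753e-01]
```

```bash
python3 -m jog '[[[0.1,0.04,-0.007,0,0],[0.1,0.08,-0.015,0,0],[0.1,0.12,-0.022,0,0],[0.1,0.16,-0.03,0,0],[0.1,0.166,-0.0304,0,0]]]' >/dev/null
python3 -m jog '[[[0.1,0.04,-0.007,0,0],[0.1,0.08,-0.015,0,0],[0.1,0.12,-0.022,0,0],[0.1,0.16,-0.03,0,0],[0.1,0.166,-0.0304,0,0]]]'
python3 -m jog '[[[0.1,0,0,0,0.12],[0.1,0,0,0,0.24],[0.1,0,0,0,0.36],[0.1,0,0,0,0.48],[0.1,0,0,0,0.6]]]' >/dev/null
python3 -m jog '[[[0.1,0,0,0,0.12],[0.1,0,0,0,0.24],[0.1,0,0,0,0.36],[0.1,0,0,0,0.48],[0.1,0,0,0,0.6]]]' >/dev/null
python3 -m jog '[[[0.1,0,0,0,0.12],[0.1,0,0,0,0.24],[0.1,0,0,0,0.36],[0.1,0,0,0,0.371],[0.1,0,0,0,0.371]]]'
python3 -m jog '[[[0.1,0,0,0,0],[0.1,0,0,0,0]]]'
python3 - <<'E'
from h import *
c,im=shot("wrist","w7.png")
E
```

```text
time: 14.12
tool_pos: [0.5049, 0.0636, 0.1969]
tool_rot: [-3.14, -0.002, 1.616]
contact_force: [-0.2, -0.2, -0.3]
opening: 0.0504
grip_force: 0.0
time: 15.37
tool_pos: [0.5069, 0.0583, 0.1968]
tool_rot: [3.142, 0.0, 0.043]
contact_force: [0.7, -0.4, -0.1]
opening: 0.0507
grip_force: 0.0
time: 15.53
tool_pos: [0.5068, 0.0586, 0.1969]
tool_rot: [-3.142, 0.0, 0.043]
contact_force: [0.9, -0.0, -1.4]
opening: 0.0503
grip_force: 0.0
```

View pics/w7.png

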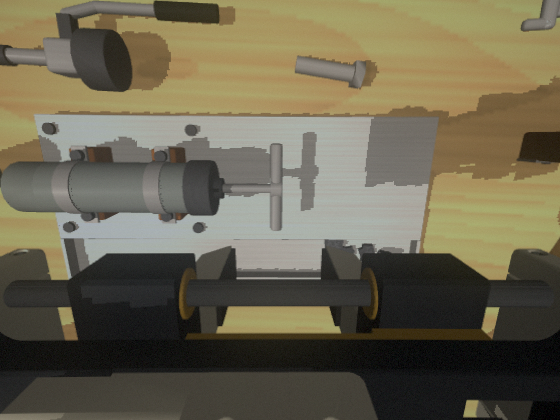

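The T-bar shows at u 270–283, v 144–230. The boss face is at u≈224 and the plate is bare. I'll measure the bar and the boss in tool axes.

Run:
```python
from h import *
c=cam("wrist");im=cv2.imread('pics/w7.png').astype(int);s=robot.observe();Rt=R.from_euler('xyz',s["tool_rot"]).as_matrix()
f=lambda uv,h=.065:((ray(c,uv,h)-s["tool_pos"])@Rt*1e3).round(1).tolist()
for r in (160,210): print(im[r,260:292,1].tolist())
print(im[135:240,276,1].tolist()[::3])
print(im[188,212:240,1].tolist())
print(f([(276.5,150),(276.5,187),(276.5,225),(276.5,144),(276.5,230),(224,187)]))
```

```text
[112, 112, 113, 114, 110, 112, 113, 113, 109, 103, 100, 115, 130, 138, 139, 142, 137, 134, 127, 118, 105, 97, 127, 168, 168, 169, 169, 170, 171, 171, 168, 170]
[178, 178, 177, 178, 178, 176, 177, 178, 178, 164, 130, 128, 139, 150, 149, 142, 137, 130, 119, 106, 99, 100, 139, 177, 178, 177, 176, 177, 178, 175, 179, 180]
[174, 171, 175, 103, 138, 139, 140, 137, 137, 136, 137, 139, 139, 138, 137, 138, 123, 131, 139, 136, 122, 137, 137, 136, 135, 137, 133, 137, 133, 134, 135, 133, 176, 172, 180]
[48, 51, 54, 56, 57, 53, 55, 58, 59, 58, 76, 98, 101, 101, 98, 99, 99, 102, 117, 140, 140, 139, 142, 141, 140, 139, 140, 139]
[[60.7, 0.2, 131.9], [25.2, 0.1, 131.9], [-14.0, 0.1, 131.9], [66.2, 0.2, 131.9], [-19.3, 0.1, 131.9], [25.2, -51.5, 131.9]]
```

```bash
python3 -m jog '[[[-0.13,0,0,0.02,0],[-0.13,0,0,0.05,0],[-0.13,0,0,0.08,0],[-0.13,0,0,0.1,0],[-0.13,0,0,0.11,0]]]'
python3 -m jog '[[[-0.13,0,0,0.01,0],[-0.13,0,0,0.02,0],[-0.13,0,0,0.028,0],[-0.13,0,0,0.033,0],[-0.13,0,0,0.033,0]]]'
python3 -m jog '[[[-0.13,0,0,0,0],[-0.13,0,0,0,0]]]'
python3 -m jog '[[[-1,0,0,0,0],[-1,0,0,0,0],[-1,0,0,0,0],[-1,0,0,0,0],[-1,0,0,0,0]]]' 50
python3 -m jog '[[[-1,0,0,0,0],[-1,0,0,0,0],[-1,0,0,0,0]]]' 50
```

```text
time: 16.0
tool_pos: [0.5052, 0.0588, 0.0844]
tool_rot: [-3.141, 0.004, 0.042]
contact_force: [0.1, 0.7, 0.0]
opening: 0.0398
grip_force: 0.0
time: 16.42
tool_pos: [0.5065, 0.0587, 0.0534]
tool_rot: [-3.141, 0.001, 0.041]
contact_force: [-0.5, -0.5, 0.2]
opening: 0.0403
grip_force: 0.0
time: 16.58
tool_pos: [0.5072, 0.0588, 0.0545]
tool_rot: [3.142, -0.001, 0.041]
contact_force: [0.5, -0.6, -0.3]
opening: 0.0399
grip_force: 0.0
time: 17.0
tool_pos: [0.5068, 0.0595, 0.0541]
tool_rot: [-3.14, -0.0, 0.04]
contact_force: [0.1, 6.0, 0.6]
opening: 0.0109
grip_force: 22.6
time: 17.25
tool_pos: [0.5068, 0.0599, 0.0541]
tool_rot: [-3.14, -0.001, 0.04]
contact_force: [-1.0, 7.0, 0.4]
opening: 0.0109
grip_force: 50.0
```

```bash
python3 -m jog '[[[-1,0,0.006,0,0],[-1,0,0.016,0,0],[-1,0,0.026,0,0],[-1,0,0.036,0,0],[-1,0,0.046,0,0]]]' 60
python3 -m jog '[[[-1,0,0.012,0,0],[-1,0,0.024,0,0],[-1,0,0.036,0,0],[-1,0,0.048,0,0],[-1,0,0.054,0,0]]]'
python3 -m jog '[[[-1,0,0.003,0,0],[-1,0,0.006,0,0],[-1,0,0.008,0,0],[-1,0,0.008,0,0],[-1,0,0.008,0,0]]]'
python3 -m jog '[[[-1,0,0,0,0],[-1,0,0,0,0],[-1,0,0,0,0]]]'
```

```text
time: 17.67
tool_pos: [0.5085, 0.0145, 0.0541]
tool_rot: [-3.138, -0.0, 0.04]
contact_force: [0.7, 12.7, 2.0]
opening: 0.0106
grip_force: 60.0
time: 18.08
tool_pos: [0.5105, -0.0392, 0.0541]
tool_rot: [-3.137, 0.0, 0.039]
contact_force: [0.8, 16.6, 4.3]
opening: 0.0103
grip_force: 60.0
time: 18.5
tool_pos: [0.5107, -0.0461, 0.0541]
tool_rot: [-3.137, 0.001, 0.04]
contact_force: [0.2, 16.1, 4.4]
opening: 0.0101
grip_force: 60.0
time: 18.75
tool_pos: [0.5108, -0.046, 0.0541]
tool_rot: [-3.137, 0.001, 0.04]
contact_force: [1.1, 16.7, 4.0]
opening: 0.0103
grip_force: 60.0
```

```bash
python3 -m jog '[[[-1,0,0.002,0,0],[-1,0,0.004,0,0],[-1,0,0.004,0,0],[-1,0,0.004,0,0]]]'
python3 - <<'E'
from h import *
a,ia=shot("top","t8.png");b,ib=shot("scene","s8.png")
z=np.load('stand.npz');t,th=z['t'],z['th']
Rm=np.array([[np.cos(th),-np.sin(th)],[np.sin(th),np.cos(th)]])
P=np.r_[t+Rm@[.002,.035],.065]
out=[]
for c,im in((a,ia),(b,ib)):
    u,v=proj(c,P)[0].astype(int);print(u,v)
    cr=im[v-24:v+24,u-32:u+32];out.append(cv2.resize(cr,(400,300),interpolation=cv2.INTER_CUBIC))
cv2.imwrite('pics/g8.png',np.hstack(out))
E
```

```text
time: 19.08
tool_pos: [0.5109, -0.0499, 0.0541]
tool_rot: [-3.137, 0.001, 0.04]
contact_force: [1.2, 15.8, 4.0]
opening: 0.0103
grip_force: 60.0
269 192
317 202
```

View pics/g8.png

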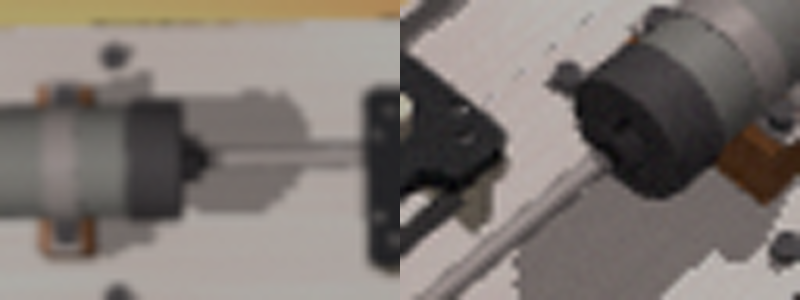

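The crop shows the rod leaving the dark boss, but it's too coarse to judge the groove by eye. I'll compare intensity profiles along the rod against the pictures from before the pull.

Run:
```python
from h import *
z=np.load('stand.npz');t,th=z['t'],z['th']
Rm=np.array([[np.cos(th),-np.sin(th)],[np.sin(th),np.cos(th)]])
ys=np.arange(45,15,-1.)
for cn,f0,f1 in(("top","top0","t8"),("scene","scene0","s8")):
    c=cam(cn)
    for f in(f0,f1):
        im=cv2.imread(f'pics/{f}.png')[:,:,1].astype(np.float32)
        for x in (0,3):
            P=np.array([np.r_[t+Rm@[x/1e3,y/1e3],.065] for y in ys]);p=proj(c,P).astype(np.float32)
            print(f,x,cv2.remap(im,p[:,0].reshape(1,-1),p[:,1].reshape(1,-1),cv2.INTER_LINEAR)[0].astype(int).tolist())
```

```text
top0 0 [38, 34, 31, 32, 33, 37, 41, 46, 53, 61, 66, 70, 74, 76, 77, 79, 85, 91, 97, 102, 108, 111, 112, 112, 112, 112, 111, 111, 111, 110]
top0 3 [38, 31, 28, 28, 28, 32, 38, 42, 50, 57, 63, 67, 72, 74, 76, 77, 82, 87, 92, 97, 102, 105, 105, 106, 106, 106, 106, 106, 106, 107]
t8 0 [45, 39, 36, 36, 36, 35, 34, 33, 33, 32, 36, 47, 58, 68, 76, 85, 93, 101, 108, 114, 120, 124, 125, 125, 125, 125, 124, 125, 124, 124]
t8 3 [43, 36, 32, 31, 30, 30, 30, 30, 32, 34, 39, 49, 59, 68, 76, 84, 91, 97, 103, 109, 114, 117, 118, 119, 119, 119, 119, 119, 119, 119]
scene0 0 [27, 30, 30, 29, 35, 45, 58, 64, 69, 73, 74, 74, 74, 77, 91, 107, 122, 125, 123, 122, 123, 123, 122, 122, 122, 124, 122, 120, 122, 128]
scene0 3 [31, 31, 31, 29, 30, 34, 42, 52, 61, 66, 68, 69, 69, 71, 80, 87, 93, 95, 96, 96, 96, 96, 96, 97, 97, 96, 95, 95, 95, 95]
s8 0 [36, 37, 37, 32, 26, 20, 15, 18, 25, 37, 53, 68, 80, 89, 105, 121, 136, 140, 137, 137, 138, 138, 135, 135, 136, 137, 136, 134, 135, 141]
s8 3 [36, 36, 35, 32, 28, 23, 18, 17, 21, 29, 43, 59, 70, 78, 89, 96, 103, 106, 108, 108, 108, 108, 109, 109, 110, 109, 108, 108, 109, 108]
```

The dark groove now sticks out about 3.5 mm past the boss face in both views, where 3 mm means centred, so the mark is aligned. I'll check by numbers that the scraper is standing and then hand in.

Run:
```python
from h import *
im=cv2.imread('pics/s8.png').astype(int);c=cam("scene")
p=proj(c,[[.581,-.27,.07],[.581,-.32,.07],[.581,-.22,.07]]).astype(int)
px=[im[v,u].tolist() for u,v in p];print(p.tolist(),px)
s=robot.observe();print(s["tool_pos"],s["contact_force"],s["grip_force"])
if all(q[2]<130 and q[2]-q[0]>15 for q in px): print(robot.hand_in())
```

```text
[[195, 328], [173, 345], [215, 311]] [[10, 22, 48], [25, 33, 56], [17, 26, 52]]
[ 0.51089576 -0.04987394  0.05406411] [ 1.30975448 15.83034087  4.46525953] 60.00174701213837
the job is handed in; nothing more can be done
None
```

The job is handed in: all four chips are in the gutter, the scraper is standing on the bench clear of the stand, and the rod is held drawn out about 110 mm with the groove within about 1 mm of the cap face.

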